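# Try the centrifuge lid, free its latch if caught, and hold it open

## Task

The lid of the small tube centrifuge on the cart does not stay up by itself. Before touching its round latch knob, give the lid a tug upwards by its bow handle to learn whether it is caught; if it is, turn the knob counter-clockwise until the lid comes free. Then raise the lid by the handle to about 60 degrees and finish while still holding it there by the handle, motionless, so that the nurse can take out the spun tubes; leave the other things on the cart where they are.

Things in the scene. Friction and masses are not known exactly. Their poses are not given: they have to be found in the camera images.
- centrifuge: Bench tube centrifuge, fixed to the cart: white rounded housing 180 mm deep (x), 200 wide (y), 120 high, grey lid on top (shut: top face 148 mm above the cart). Origin: centre of its underside; its x axis points from its front (control panel, handle) to its rear (hinge), z up. It stands in the left or the right half of the cart, turned by up to 0.35 rad.
- lid (a joint): Lid angle in rad: 0 shut, growing as its front rises, stop at 1.31 (75 degrees). The lid weighs about 0.5 kg and falls shut if let go. While caught, it lifts only through about 0.025 rad of play (5 to 6 mm at the handle bar) and stops hard; when not caught it lifts freely all the way with about 3 N at the handle.
- lid_hinge (a point): Hinge line of the lid: the middle of the rear top edge of the housing, 120 mm above the cart; the hinge runs along the centrifuge's y axis.
- lid_handle: Bow handle on the lid's front edge. Origin: middle of its bar, a round black grip 11 mm thick, 60 mm long along the centrifuge's y; shut: 134 mm above the cart, 228 mm in front of the hinge line, 14 mm above it. Between bar and lid edge are 40 mm of open space, between bar and housing front 42 mm; nothing in front or below. The bar may turn between the fingers, so the gripper can stay upright.
- knob_top (a point): Centre of the top of the latch knob, on its axis, 175 mm above the cart when shut: a plain round black fluted knob, 42 mm in diameter, 26 mm high, upright on the lid's top face, 52 mm behind the lid's front edge, 98 mm behind the handle bar. This point rises with the lid but does not turn with the knob.
- knob_edge (a point): Point on the knob's rim, 21 mm from its axis; turns with it. The knob turns a tongue hidden under the lid, which catches under a strike plate. 1.5 rad between its stops, friction 0.04 N m, stays where left. Knob start and strike plate differ each time, so the knob's position does not tell whether the lid is caught; counter-clockwise (from above) to the stop always frees it.
- blue_cap_bottle: White bottle with a blue cap, 49 mm in diameter, 134 mm high, at the left edge of the cart; origin at the centre of its underside. To be left alone.
- brown_bottle: Brown bottle with a white cap, 49 mm in diameter, 122 mm high, at the left edge; origin at the centre of its underside. To be left alone.
- dial_timer: Wind-up timer, 66 x 66 x 48 mm, at the right edge; origin at the centre of its underside. To be left alone.
- lancet_box: Upright carton, 31 x 47 x 72 mm, at the right edge; origin at the centre of its underside. To be left alone.
- swab_sachet: Flat white paper sachet, 71 x 50 x 6 mm, lying at the front edge of the cart near its middle; origin at the centre of its underside. To be left alone.
- tape: Roll of beige tape lying flat, 104 mm across, 25 mm high, at the right front corner of the cart; origin at the centre of its underside. To be left alone.
- blood_meter: White desktop blood meter with a sloping face, 131 mm deep, 100 mm wide, 58 mm high; stands in the other half of the cart, fixed. Origin at the centre of its underside. Not to be handled.

How it is judged:
By the outcome, as a careful person would: the job done as asked, in the order asked, and still so for the second after the job is handed in, while the arm keeps its last pose, push and grip.
It also fails if it takes over 58 s, if anything falls off the work surface, if the arm or the gripper's body presses on something with over 40 N, if the wrist force passes 120 N, or if a joint passes its speed limit or range.

## Robot

A 6-joint arm with a two-finger parallel gripper is mounted at the origin on a cart in front of the work surface, level with it; the furniture and walls round the work are solid. World frame = base frame: x ahead of the robot, y to its left, z up, the work surface at z = 0. Lengths are in m, angles in rad, forces in N, time in s.
With the tool pointing down it reaches from about 0.3 to 0.775 m from the base axis. Payload 14.6 kg.
Tool frame: the origin (TCP) lies at the very end of the fingers, on their centre line; the grasp point (between the pads) lies 19 mm behind it; z points along the fingers, y is the line along which they close (so a half turn about z gives the same grasp; the last joint's range is limited). The gripper opens to 94 mm and grips with 3 to 60 N. Pads are 16 mm wide; open, the fingers measure 119 mm over their backs; the gripper's body (75 mm by 177 mm) begins 78 mm behind the grasp point.
Start: joints at [-1.3, 0.3, 1.521, -0, 1.321, -0.067], TCP at [0.182, -0.519, 0.205] pointing down, gripper open.
Joint ranges: [-3.03, 3.03], [-0.79, 2.21], [0.23, 2.52], [-1.04, 4.18], [0, 3.07], [-2.55, 2.55]. Speed limits (rad/s): [2.22, 2.22, 2.57, 3.14, 3.14, 3.14].

## Interface

Orientations are given as a rotation vector (axis times angle).
In Python, from cell import arm, read_camera, job gives the robot as it stands.
- The arm moves only by the shell command python3 -m inch 'ROWS' [FORCE]. ROWS is a JSON object of lists of equal length, an entry for each row: "gripper": the closure, from -1 (fully open) to 1 (shut), so that 0 is half open; "dp": the shift along the tool's x, y, z scaled (see below), a list of three; "delta_rot": the turn, a rotation vector about the tool's x, y, z scaled (see below), a list of three. A call has 1 to 5 rows; each row shifts and turns the commanded pose from where the row before left it, along the tool's axes as they then stand; what a row does not reach is not made up. The controller multiplies each number of a shift by 0.075 m and each number of a turn by 45 degrees. A row lasts 1/8 s, in which the tool goes at most 62.5 mm and 10.7 degrees, less where a joint would pass 70% of its speed; a pose out of reach is approached as far as the arm can. A call with a number of a shift or a turn outside -1 to 1 is refused whole. A call with a gripper value outside its range is refused whole. The fingers move at their own pace and stop on an object; FORCE is the grip in N (left out, the last holds). Time passes only in rows, so rows that do not move let the fingers close. It gives the time, the measured TCP pose, the force, the opening and the grip force at its end, in the units of the state.
- arm.get_state(): the state, without advancing time (a new reading comes with each control period).
- read_camera(name): name is "scene" or "side" or "wrist"; returns a dict with "color" (420x560x3 uint8, red, green, blue), "depth" (420x560 float32, m along the optical axis (not along the pixel's ray), 0 where there is no reading), "camera_matrix" (3x3 intrinsics, pixels), "dist" ([k1, k2, p1, p2, k3] as OpenCV has them; the pictures are not rectified), "xyz" and "attitude" of the camera in the world. Camera axes: x right, y up, looking along -z (the intrinsics and any distortion apply to the point x, -y, -z); pixel columns grow to the right and rows downward; lengths in m; the calibration is good to about 2 mm. A picture is of the moment at which its call begins.
- job.finish_job(): hands the job in; it is judged then, once.
The state is a dict: "time_s": time; "qpos": joint angles; "joint_vel": joint speeds; "tau": joint torques, N m; "ee_pos": TCP position; "eef_rot": TCP orientation; "contact_force": force on the tool from outside, world axes, zero at the start; "ft_torque": the same for the moment, N m; "gripper_width": finger opening in m; "gripper_force": force on a finger pad.
Only numpy, scipy, OpenCV 4.12 (cv2) and the standard library are available. Lean on these libraries where they do the work, as an engineer would, in place of code of your own. Each camera call takes 0.05 s, during which the arm holds its last target. There are 200 camera calls.

## Working session

There is one attempt and no reset: what is moved stays moved. The work goes in short steps, Python scripts to look and compute and a shell command to move; the robot and the scene stay as the last step left them, time stands still between calls to the robot, and variables do not carry over. Pictures are saved under pics/ and viewed, at most 10 in all, crops included, and the job is handed in when it is done.

```bash
mkdir -p pics; ls
cat > h.py <<'E'
import numpy as np, cv2
from scipy.spatial.transform import Rotation as R
from cell import arm, read_camera, job
def rot(a):
    a=np.array(a,float)
    return a if a.shape==(3,3) else (R.from_rotvec(a).as_matrix() if a.size==3 else R.from_quat(a).as_matrix())
def cloud(c):
    """world xyz per pixel, NaN where no depth"""
    d=c["depth"]; h,w=d.shape
    u,v=np.meshgrid(np.arange(w),np.arange(h))
    p=cv2.undistortPoints(np.stack([u,v],-1).reshape(-1,1,2).astype(float),np.array(c["camera_matrix"]),np.array(c["dist"])).reshape(h,w,2)
    P=np.stack([p[...,0]*d,-p[...,1]*d,-d],-1)
    W=P@rot(c["attitude"]).T+np.array(c["xyz"])
    W[d<=0]=np.nan
    return W
def save(c,n): cv2.imwrite(f"pics/{n}.png",c["color"][...,::-1])
E
python3 - <<'E'
from h import *
import pickle
for n in("scene","side"):
    c=read_camera(n); save(c,n+"0"); pickle.dump(c,open(n+".pkl","wb"))
    print(n,c["xyz"],c["attitude"],c["camera_matrix"],c["dist"])
print(arm.get_state())
E
```

```text
pics
scene [-0.16463266  0.92578158  0.9068315 ] [ 0.39472181 -1.19815292 -2.25319856] [[445.14876118   0.         274.76839793]
 [  0.         445.14876118 209.89145059]
 [  0.           0.           1.        ]] [-0.05094049  0.          0.          0.          0.        ]
side [0.00360224 0.76471461 0.59425675] [ 0.4355589  -1.36588475 -2.23680322] [[387.61541775   0.         287.45190718]
 [  0.         387.61541775 215.54502102]
 [  0.           0.           1.        ]] [0.01954128 0.         0.         0.         0.        ]
{'time_s': 0.1, 'qpos': array([-1.29960999e+00,  3.00417816e-01,  1.52148799e+00, -4.03594339e-05,
        1.32069427e+00, -6.66089152e-02]), 'joint_vel': array([-4.22536347e-04,  9.16227212e-05,  8.07555009e-04, -1.06112579e-03,
        9.30939909e-04,  1.40833621e-03]), 'tau': array([ 1.97873094e-03, -5.32644510e+01, -3.53286195e+01,  7.09493179e-02,
        2.34949740e-02, -8.28738712e-05]), 'ee_pos': array([ 0.18219717, -0.51870964,  0.20495493]), 'eef_rot': array([-3.09590328e+00, -5.27936118e-01,  2.22609992e-04]), 'contact_force': array([ 0.57663736, -0.2888489 , -0.49264297]), 'ft_torque': array([-0.00534112, -0.02789377, -0.02568846]), 'gripper_force': 0.0, 'gripper_width': 0.09418434761954193}
```

View pics/scene0.png

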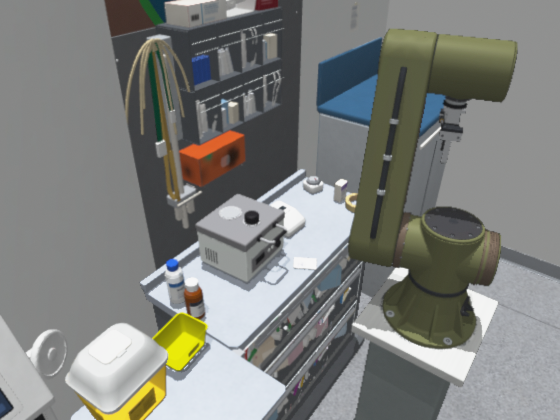

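View pics/side0.png

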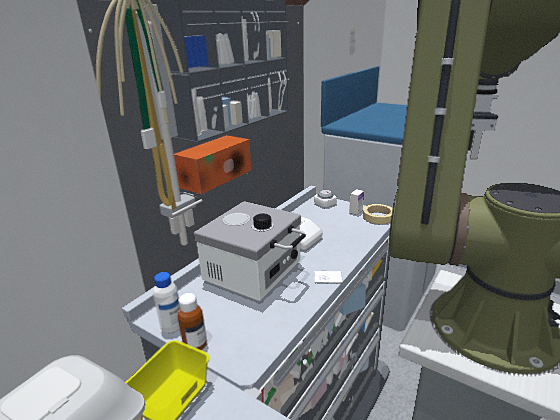

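The scene view shows the centrifuge at about (240,235), with the knob at (252,217) and the handle near (270,240). In the side view the knob is at (262,221) and the handle near (292,242).

Run:
```python
from h import *
import pickle
from scipy.optimize import least_squares
C={n:pickle.load(open(n+".pkl","rb")) for n in("scene","side")}
for n,c in C.items():
    W=cloud(c)
    roi=(W[...,0]>.2)&(W[...,0]<.9)&(abs(W[...,1])<.45)
    z=W[...,2]
    top=W[roi&(abs(z-.148)<.005)]
    k=W[roi&(abs(z-.175)<.005)]
    print(n,len(top),len(k),'knob',np.median(k,0), (k.min(0)+k.max(0))/2, np.ptp(k,axis=0))
    m=np.median(top,0); top=top[np.linalg.norm(top[:,:2]-m[:2],axis=1)<.16]
    r=cv2.minAreaRect((top[:,:2]*1000).astype(np.float32)); print(r,np.median(top[:,2]))
    print(cv2.boxPoints(r))
    for q in ('lo',):
        t=W[roi&(abs(z)<.01)]; print('table z',np.median(t[:,2]),t.min(0),t.max(0))
c=C["side"];im=cv2.resize(c["color"][180:310,180:350],None,fx=4.5,fy=4.5,interpolation=cv2.INTER_CUBIC);cv2.imwrite("pics/crop.png",im[...,::-1])
```

```text
scene 2564 550 knob [0.75827214 0.1284559  0.17492105] [6.98130526e-01 5.81200040e-05 1.75001870e-01] [0.39511097 0.8993238  0.0099699 ]
((539.4906616210938, 111.8137435913086), (236.5635986328125, 207.2525177001953), 3.53183650970459) 0.15027019655438018
[[415.0498    207.95667  ]
 [427.81726     1.0977697]
 [663.9315     15.670822 ]
 [651.16406   222.52972  ]]
table z -0.0002453598976270843 [ 0.20050414 -0.44937444 -0.009987  ] [0.89693989 0.44992084 0.0099989 ]
side 3208 749 knob [0.74101023 0.14615985 0.17489705] [ 5.45365343e-01 -9.16788362e-05  1.75014783e-01] [0.68847015 0.898417   0.00996746]
((559.6937255859375, 111.8941421508789), (184.419921875, 207.44493103027344), 3.1756906509399414) 0.14704683406054714
[[461.87933   210.3491   ]
 [473.3714      3.2227187]
 [657.5081     13.439178 ]
 [646.01605   220.56557  ]]
table z -0.0028411170665388896 [ 0.24276202 -0.44985128 -0.0099879 ] [0.89175259 0.44993713 0.00999919]
```

View pics/crop.png

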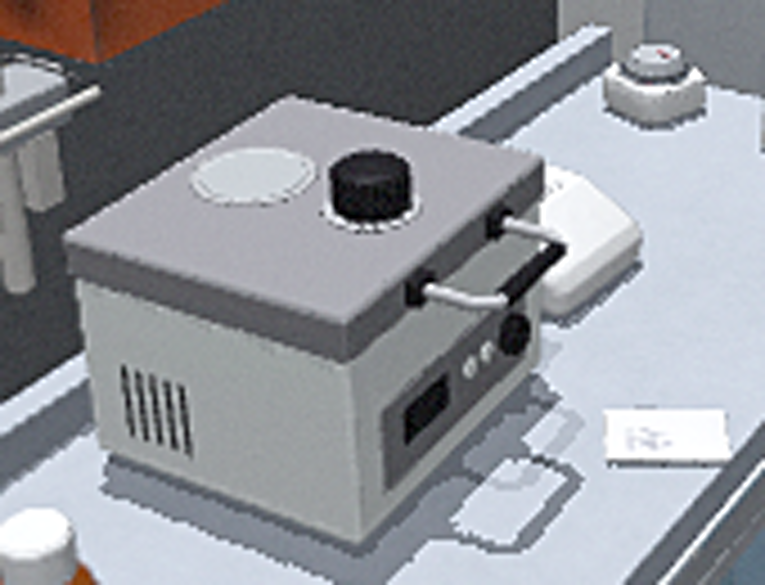

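The crop shows the whole lid: black knob at (370,180), bow handle with its black bar at (535,272), and nothing in front of it.

Run:
```python
from h import *
import pickle
C={n:pickle.load(open(n+".pkl","rb")) for n in("scene","side")}
for n,c in C.items():
    W=cloud(c); z=W[...,2]; b=c["color"].max(-1)
    k=W[(abs(z-.175)<.006)&(np.hypot(W[...,0]-.52,W[...,1]-.11)<.05)&(b<90)]
    cc,rad=cv2.minEnclosingCircle((k[:,:2]*1000).astype(np.float32))
    print(n,len(k),'knob',cc,rad,np.median(k,0))
    h=W[(abs(z-.134)<.02)&(np.hypot(W[...,0]-.42,W[...,1]-.11)<.06)&(b<90)&(W[...,0]<.45)]
    print(len(h),h.mean(0),h.min(0),h.max(0))
    if len(h)>5:
        ln=cv2.fitLine(h[:,:2].astype(np.float32),cv2.DIST_HUBER,0,.01,.01).ravel(); print(ln,np.degrees(np.arctan2(ln[1],ln[0])))
s=arm.get_state(); print(rot(s["eef_rot"]).round(3))
```

```text
scene 98 knob (519.773193359375, 112.93802642822266) 19.265010833740234 [0.51803247 0.11655109 0.17614345]
50 [0.42382324 0.10541291 0.13903064] [0.4190838  0.08047643 0.1331437 ] [0.4297133  0.13289715 0.14332136]
[ 0.05778295 -0.99832916  0.42390987  0.09850103] -86.68743
side 120 knob (519.7196655273438, 112.99418640136719) 21.55459213256836 [0.51617931 0.11594986 0.17343661]
71 [0.420666   0.10794406 0.13666876] [0.41572051 0.0760369  0.12745098] [0.4266264  0.13409112 0.13998143]
[ 0.06916107 -0.9976055   0.41970682  0.11402604] -86.034195
[[ 0.943  0.331 -0.   ]
 [ 0.331 -0.943  0.001]
 [ 0.    -0.001 -1.   ]]
```

```bash
cat > to.py <<'E'
"""python3 to.py x y z yaw_deg(tool y): shift/turn to target in move units (tool down)"""
import sys; from h import *
x,y,z,a=map(float,sys.argv[1:5]); a=np.radians(a)
s=arm.get_state(); T=rot(s["eef_rot"])
yv=np.array([np.cos(a),np.sin(a),0]); zv=np.array([0,0,-1.]); G=np.stack([np.cross(yv,zv),yv,zv],1)
d=np.array([x,y,z])-s["ee_pos"]
print("pos",s["ee_pos"].round(4),"q",s["qpos"].round(2),"F",s["contact_force"].round(1),"w",round(s["gripper_width"],4),"t",s["time_s"])
print("dp",(T.T@d/.075).round(3),"dp after turn",(G.T@d/.075).round(3),"turn",(np.degrees(R.from_matrix(T.T@G).as_rotvec())/45).round(3))
E
python3 -m inch '{"gripper":[0,0,0,0,0],"dp":[[0,0,-0.3],[0,0,-0.3],[0,0,-0.3],[0,0,0],[0,0,0]],"delta_rot":[[0,0,-0.235],[0,0,-0.235],[0,0,-0.235],[0,0,-0.235],[0,0,-0.235]]}' 20
python3 -m inch '{"gripper":[0,0],"dp":[[0,0,0],[0,0,0]],"delta_rot":[[0,0,-0.235],[0,0,-0.235]]}'
python3 to.py .421 .107 .26 3.4
```

```text
time_s: 0.72
ee_pos: [0.1823, -0.5188, 0.2728]
eef_rot: [-2.532, -1.859, -0.0]
contact_force: [-0.6, -0.3, -0.4]
gripper_width: 0.0482
gripper_force: 0.0
time_s: 0.98
ee_pos: [0.1822, -0.5188, 0.2726]
eef_rot: [-2.148, -2.292, -0.001]
contact_force: [0.1, 0.3, -0.9]
gripper_width: 0.0469
gripper_force: 0.0
pos [ 0.1822 -0.5188  0.2726] q [-1.3   0.26  1.42 -0.    1.47 -1.36] F [ 0.1  0.3 -0.9] w 0.0469 t 0.975
dp [8.119 3.719 0.173] dp after turn [8.14  3.673 0.168] turn [-0.    -0.001  0.007]
```

```bash
R='x'
python3 -m inch '{"gripper":[0,0,0,0,0],"dp":[[0.68,0.31,0],[0.68,0.31,0],[0.68,0.31,0],[0.68,0.31,0],[0.68,0.31,0]],"delta_rot":[[0,0,0],[0,0,0],[0,0,0],[0,0,0],[0,0,0]]}' >/dev/null
python3 -m inch '{"gripper":[0,0,0,0,0],"dp":[[0.68,0.31,0],[0.68,0.31,0],[0.68,0.31,0],[0.68,0.31,0],[0.68,0.31,0]],"delta_rot":[[0,0,0],[0,0,0],[0,0,0],[0,0,0],[0,0,0]]}' >/dev/null
python3 to.py .421 .107 .26 3.4
```

```text
pos [0.3845 0.0058 0.273 ] q [-0.08 -0.13  1.83 -0.    1.44 -0.14] F [ 1.3 -0.8 -0.2] w 0.047 t 2.225
dp [1.318 0.565 0.173] dp after turn [1.318 0.566 0.173] turn [ 0.  0. -0.]
```

```bash
python3 -m inch '{"gripper":[0,0,0],"dp":[[0.66,0.28,0.09],[0.66,0.28,0.08],[0,0,0]],"delta_rot":[[0,0,0],[0,0,0],[0,0,0]]}' >/dev/null
python3 to.py .421 .107 .115 3.4
python3 - <<'E'
from h import *
c=read_camera("wrist"); save(c,"w1"); W=cloud(c); z=W[...,2]; b=c["color"].max(-1)
k=W[(abs(z-.175)<.006)&(np.hypot(W[...,0]-.52,W[...,1]-.113)<.05)]
if len(k)>20: print('knob',len(k),cv2.minEnclosingCircle((k[:,:2]*1000).astype(np.float32)),np.median(k,0))
h=W[(abs(z-.136)<.012)&(np.hypot(W[...,0]-.42,W[...,1]-.11)<.045)&(b<90)&(W[...,0]<.44)]
print(len(h))
if len(h)>5:
  print(np.median(h,0),h.min(0),h.max(0)); l=cv2.fitLine(h[:,:2].astype(np.float32),cv2.DIST_HUBER,0,.01,.01).ravel(); print(np.degrees(np.arctan2(l[1],l[0])))
E
```

```text
pos [0.4203 0.1076 0.2592] q [ 0.17 -0.    1.74  0.    1.4   0.1 ] F [-0.3  0.5 -0.6] w 0.0473 t 2.6
dp [-0.009  0.012  1.922] dp after turn [-0.009  0.008  1.922] turn [-0.003 -0.     0.005]
knob 1741 ((522.5525512695312, 111.87425231933594), 21.798593521118164) [0.52118173 0.11331216 0.17472604]
572
[0.42522709 0.10843364 0.13858249] [0.41915676 0.0764312  0.13423017] [0.43126707 0.13593171 0.14127691]
-86.71262
```

View pics/w1.png

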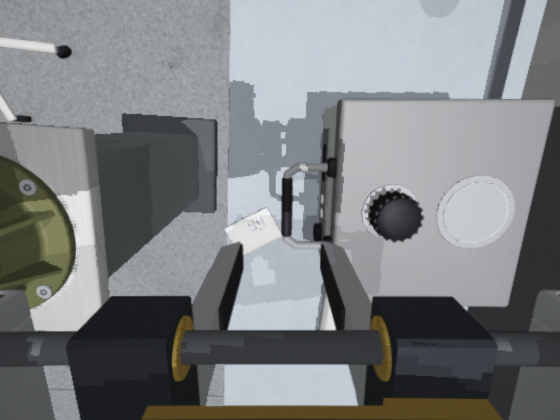

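The wrist view shows the handle bar at (287,207) and the knob at (400,216). The fingers straddle the bar and the space beside it is clear. I'll descend now, shifted 3 mm in x.

```bash
python3 -m inch '{"gripper":[0,0,0,0,0],"dp":[[0,0.05,0.6],[0,0,0.6],[0,0,0.4],[0,0,0.3],[0,0,0]],"delta_rot":[[0,0,0],[0,0,0],[0,0,0],[0,0,0],[0,0,0]]}'
python3 -m inch '{"gripper":[0.9,0.9,0.9,0.9,0.9],"dp":[[0,0,0],[0,0,0],[0,0,0],[0,0,0],[0,0,0]],"delta_rot":[[0,0,0],[0,0,0],[0,0,0],[0,0,0],[0,0,0]]}' 30
python3 to.py .424 .107 .115 3.4
```

```text
time_s: 3.28
ee_pos: [0.4234, 0.1042, 0.117]
eef_rot: [-2.156, -2.283, 0.003]
contact_force: [0.2, -0.2, 0.8]
gripper_width: 0.0471
gripper_force: 0.0
time_s: 3.9
ee_pos: [0.4253, 0.1055, 0.1182]
eef_rot: [2.154, 2.284, 0.004]
contact_force: [8.2, 0.5, -3.1]
gripper_width: 0.0103
gripper_force: 30.0
pos [0.4253 0.1055 0.1182] q [ 0.16  0.15  1.92 -0.    1.06  0.1 ] F [ 8.2  0.5 -3.1] w 0.0103 t 3.9
dp [ 0.021 -0.016  0.042] dp after turn [ 0.021 -0.016  0.042] turn [ 0.004 -0.    -0.   ]
```

```bash
python3 -m inch '{"gripper":[0.9,0.9,0.9],"dp":[[0,0.03,-0.04],[0,0,-0.04],[0,0,0]],"delta_rot":[[0,0,0],[0,0,0],[0,0,0]]}'
python3 -m inch '{"gripper":[0.9,0.9,0.9],"dp":[[0,0,-0.04],[0,0,-0.04],[0,0,0]],"delta_rot":[[0,0,0],[0,0,0],[0,0,0]]}'
```

```text
time_s: 4.28
ee_pos: [0.4257, 0.1055, 0.1235]
eef_rot: [-2.154, -2.285, 0.002]
contact_force: [-4.9, -0.2, -2.8]
gripper_width: 0.0101
gripper_force: 30.0
time_s: 4.65
ee_pos: [0.4263, 0.1055, 0.1299]
eef_rot: [-2.155, -2.286, 0.0]
contact_force: [-4.4, 0.2, -3.8]
gripper_width: 0.0101
gripper_force: 30.0
```

```bash
python3 -m inch '{"gripper":[0.9,0.9,0.9,0.9],"dp":[[0,0,-0.05],[0,0,-0.05],[0,0,-0.05],[0,0,0]],"delta_rot":[[0,0,0],[0,0,0],[0,0,0],[0,0,0]]}'
python3 - <<'E'
from h import *
W=cloud(read_camera("side")); 
# lid plane: front strip height near front edge, left side of lid (clear of gripper)
x=W[...,0]-.52;y=W[...,1]-.113;c,s=np.cos(.058),np.sin(.058);u=c*x+s*y;v=-s*x+c*y
m=(u>-.04)&(u<.11)&(abs(v)>.04)&(abs(v)<.09)&(W[...,2]>.14)&(W[...,2]<.2)
print(m.sum(),np.polyfit(u[m],W[...,2][m],1))
E
```

```text
time_s: 5.15
ee_pos: [0.428, 0.1056, 0.142]
eef_rot: [2.153, 2.284, 0.005]
contact_force: [8.8, 0.3, -6.1]
gripper_width: 0.0099
gripper_force: 30.0
920 [-0.10595037  0.16098093]
```

The lid slope is 0.106 rad, well past the 0.025 rad of play, and the pull is only about 6 N. It isn't caught, so the knob stays untouched and I'll lift along the arc.

Run:
```python
import numpy as np
t=np.linspace(.106,1.047,13)+.0613; r=.2284
print(np.c_[np.diff(-r*np.cos(t)),-np.diff(r*np.sin(t))].round(4)/.075)
```

```text
[[ 0.04933333 -0.23333333]
 [ 0.06666667 -0.22933333]
 [ 0.08533333 -0.22266667]
 [ 0.10266667 -0.216     ]
 [ 0.11866667 -0.20666667]
 [ 0.13466667 -0.19733333]
 [ 0.14933333 -0.18666667]
 [ 0.164      -0.17333333]
 [ 0.17733333 -0.16      ]
 [ 0.18933333 -0.14666667]
 [ 0.2        -0.13066667]
 [ 0.20933333 -0.11466667]]
```

```bash
python3 -m inch '{"gripper":[0.9,0.9,0.9,0.9,0.9],"dp":[[0,0.05,-0.233],[0,0.067,-0.23],[0,0.085,-0.223],[0,0.103,-0.216],[0,0,0]],"delta_rot":[[0,0,0],[0,0,0],[0,0,0],[0,0,0],[0,0,0]]}'
python3 to.py .461 .107 .208 3.4
```

```text
time_s: 5.82
ee_pos: [0.4509, 0.1067, 0.2099]
eef_rot: [2.153, 2.283, 0.005]
contact_force: [9.2, -1.6, -9.1]
gripper_width: 0.0094
gripper_force: 30.0
pos [0.4509 0.1067 0.2099] q [ 0.15  0.1   1.75 -0.    1.29  0.1 ] F [ 9.2 -1.6 -9.1] w 0.0094 t 5.825
dp [-0.004  0.134  0.026] dp after turn [-0.004  0.134  0.026] turn [ 0.006  0.    -0.001]
```

```bash
cat > lid.py <<'E'
from h import *
import sys
n=sys.argv[1]
for cam in ("side","scene"):
    C=read_camera(cam); W=cloud(C); save(C,n+cam)
    x=W[...,0]-.652;y=W[...,1]-.1205;c,s=np.cos(.058),np.sin(.058);u=c*x+s*y;v=-s*x+c*y;z=W[...,2]-.12
    m=(u>-.19)&(u<.02)&(v>.035)&(v<.09)&(z>.02)&(z<.3)&(np.hypot(u,z)<.185)
    A=np.c_[u[m],z[m]]
    l=cv2.fitLine(A.astype(np.float32),cv2.DIST_HUBER,0,.01,.01).ravel()
    print(cam,m.sum(),"lid deg",np.degrees(np.arctan(-l[1]/l[0])))
s=arm.get_state();print(s["ee_pos"],s["contact_force"],abs(s["joint_vel"]).max(),s["gripper_width"],s["time_s"])
E
python3 lid.py a; python3 -c "
import cv2;im=cv2.imread('pics/aside.png')[120:310,200:370];cv2.imwrite('pics/acrop.png',cv2.resize(im,None,fx=3,fy=3))"
```

```text
side 489 lid deg 22.263845
scene 477 lid deg 23.302706
[0.45044973 0.10667516 0.20904736] [ 9.72403013 -0.62325    -8.03929564] 0.005274724922251395 0.010069712113680204 5.925
```

View pics/acrop.png

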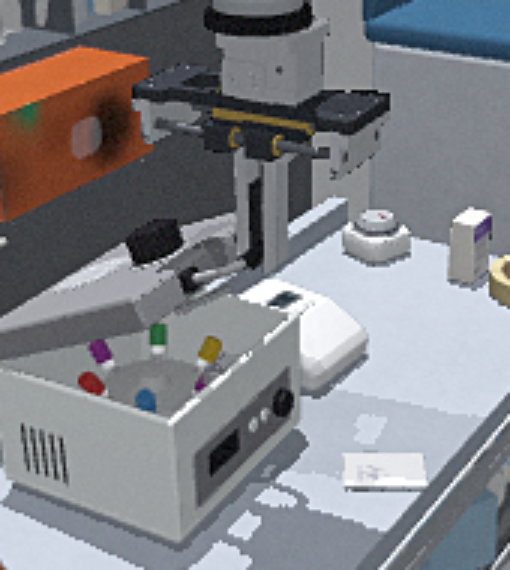

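The crop shows the lid about 23° open, the bar held at the fingertips at (255,258), and the tubes visible. Carrying on along the arc.

```bash
python3 -m inch '{"gripper":[0.9,0.9,0.9,0.9,0.9],"dp":[[0,0.13,-0.206],[0,0.145,-0.197],[0,0.15,-0.187],[0,0.164,-0.173],[0,0,0]],"delta_rot":[[0,0,0],[0,0,0],[0,0,0],[0,0,0],[0,0,0]]}'
python3 lid.py b
```

```text
time_s: 6.55
ee_pos: [0.493, 0.109, 0.268]
eef_rot: [2.155, 2.285, -0.001]
contact_force: [-17.3, -4.9, 13.0]
gripper_width: 0.01
gripper_force: 30.0
side 197 lid deg -46.713932
scene 178 lid deg 36.400253
[0.49240957 0.1089653  0.26750349] [-15.81987355  -5.31609283  11.72797858] 0.005871597937758299 0.010162326874282025 6.65
```

```bash
python3 -m inch '{"gripper":[0.9,0.9,0.9,0.9,0.9],"dp":[[0.02,0.15,-0.19],[0.02,0.185,-0.155],[0,0.2,-0.13],[0,0.205,-0.115],[0,0,0]],"delta_rot":[[0,0,0],[0,0,0],[0,0,0],[0,0,0],[0,0,0]]}'
python3 lid.py c;python3 to.py .548 .115 .3 3.4; python3 -c "
import cv2;im=cv2.imread('pics/cside.png')[80:310,200:370];cv2.imwrite('pics/ccrop.png',cv2.resize(im,None,fx=2.5,fy=2.5))"
```

```text
time_s: 7.28
ee_pos: [0.5495, 0.1137, 0.3106]
eef_rot: [2.155, 2.282, -0.003]
contact_force: [0.6, -13.4, -2.0]
gripper_width: 0.0103
gripper_force: 30.0
side 349 lid deg 57.707874
scene 134 lid deg 56.671173
[0.54900541 0.11371042 0.31039214] [  0.56488106 -13.8712567   -2.36481912] 0.007273560980974146 0.01023795873050861 7.375
pos [0.549  0.1137 0.3104] q [ 0.14  0.27  1.32 -0.    1.55  0.08] F [  0.6 -13.9  -2.4] w 0.0102 t 7.375
dp [ 0.018 -0.012  0.138] dp after turn [ 0.018 -0.012  0.139] turn [ 0.     0.005 -0.003]
```

View pics/ccrop.png

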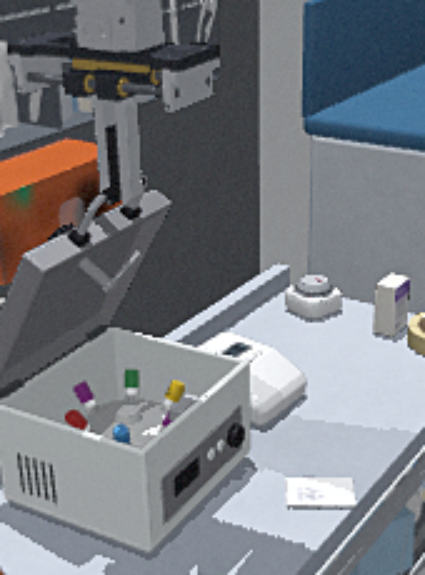

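The crop shows the lid standing open near 60°, still held by the handle bar between the fingers. From the bar position I get 60–61°. I'll ease off the sideways load and let it settle.

```bash
python3 -m inch '{"gripper":[0.9,0.9,0.9,0.9,0.9],"dp":[[-0.05,0,0],[0,0,0],[0,0,0],[0,0,0],[0,0,0]],"delta_rot":[[0,0,0],[0,0,0],[0,0,0],[0,0,0],[0,0,0]]}'
python3 - <<'E'
from h import *
C=read_camera("side");W=cloud(C)
x=W[...,0]-.652;y=W[...,1]-.1205;c,s=np.cos(.058),np.sin(.058);u=c*x+s*y;v=-s*x+c*y;z=W[...,2]-.12
m=(u>-.11)&(u<0)&(abs(v)<.08)&(z>.02)&(z<.15)&(np.hypot(u,z)<.165)
A=np.c_[u[m],z[m]].astype(np.float32); l=cv2.fitLine(A,cv2.DIST_WELSCH,0,.001,.001).ravel()
print(m.sum(),np.degrees(np.arctan(-l[1]/l[0])),l)
E
```

```text
time_s: 8.0
ee_pos: [0.5487, 0.1134, 0.3102]
eef_rot: [-2.152, -2.286, -0.003]
contact_force: [-0.3, 8.6, -3.8]
gripper_width: 0.0103
gripper_force: 30.0
862 56.6676 [ 0.5494954  -0.8354967  -0.04028834  0.09913256]
```

```bash
python3 -c "
from h import *
s=arm.get_state();print(s['time_s'],abs(s['joint_vel']).max(),s['gripper_force']);print(job.finish_job())"
```

```text
8.05 0.0020988583057129353 29.967328011989594
the job is handed in; nothing more can be done
None
```

I handed the job in with the lid held still by its handle at about 60° (the handle position gives 59–61°, the depth image nearer 57°). The first tug showed it was not caught, so I left the latch knob alone, and I touched nothing else on the cart.

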